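# Refit the T-knob of the skewer locker and unlock its drawer

### The arm

A 6-joint arm with a two-finger parallel gripper is mounted at the origin on a cart in front of the work surface, level with it; the furniture and walls round the work are solid. World frame = base frame: x ahead of the robot, y to its left, z up, the work surface at z = 0. Lengths are in mm, angles in degrees, forces in N, time in s.
With the tool pointing down it reaches from about 300 to 850 mm from the base axis. Payload 4.2 kg.
Tool frame: the origin (TCP) lies at the very end of the fingers, on their centre line; the grasp point (between the pads) lies 19 mm behind it; z points along the fingers, y is the line along which they close (so a half turn about z gives the same grasp; the last joint's range is limited). The gripper opens to 91 mm and grips with 3 to 60 N. Pads are 32 mm wide; open, the fingers measure 118 mm over their backs; the gripper's body (76 mm by 178 mm) begins 60 mm behind the grasp point.
Start: joints at [68.411, 18.312, 89.639, -0, 72.044, -1.146], TCP at [200.838, 538.802, 213.976] pointing down, gripper open.
Joint ranges: [-177.97, 177.97], [-48.28, 115.42], [12.27, 149.76], [-77.06, 257.06], [2.81, 150.46], [-146.56, 146.56]. Speed limits (degrees/s): [147.25, 147.25, 180, 180, 180, 180].

### API

Orientations are given as [roll, pitch, yaw] about the fixed x, y, z axes, in that order (R = Rz(yaw) Ry(pitch) Rx(roll)).
In Python, from workcell import env gives the robot as it stands.
- The arm moves only by the shell command python3 -m pendant 'ROWS' [FORCE]. ROWS is a JSON object of lists of equal length, an entry for each row: "translation": the shift along the tool's x, y, z in mm, a list of three; "roll": the turn about the tool's z in rad; "hand": the closure in counts, from 0 (fully open) to 255 (shut). In form: {"translation": [[dx, dy, dz], ...], "roll": [roll, ...], "hand": [hand, ...]}. A call has exactly 8 rows; each row shifts and turns the commanded pose from where the row before left it, along the tool's axes as they then stand; what a row does not reach is not made up. A row lasts 1/12 s, in which the tool goes at most 41.7 mm and 7.16 degrees, less where a joint would pass 70% of its speed; a pose out of reach is approached as far as the arm can. A call with a gripper value outside its range is refused whole. The fingers move at their own pace and stop on an object; FORCE is the grip in N (left out, the last holds). Time passes only in rows, so rows that do not move let the fingers close, or fill a call up. It gives the time, the measured TCP pose, the force, the opening and the grip force at its end, in the units of the state.
- env.state(): the state, without advancing time (a new reading comes with each control period).
- env.grab_frame(name): name is "side" or "top"; returns a dict with "frame" (400x640x3 uint8, red, green, blue), "z_map" (400x640 float32, mm along the optical axis (not along the pixel's ray), 0 where there is no reading), "fx", "fy", "cx", "cy" (pixels), "pose" (4x4, takes a point from camera to world coordinates). Camera axes: x right, y down, z forward; pixel columns grow to the right and rows downward; lengths in mm; the calibration is good to about 2 mm. A picture is of the moment at which its call begins.
- env.job_done(): hands the job in; it is judged then, once.
Trained networks look in a picture, given as the dict that the camera call returned (one of the last four; its "shot" number tells which), for a name from the list of things; names that differ only in an ending like _2 or _b are one class to them, and where a whole thing is asked for, a point or a joint stands for the part that bears it (a point fixed in the world has none). Each returns a list of dicts, best first, with "score" (0 to 1); they miss things now and then, are a little off and sometimes report something else, mostly with a low value. They report only what shows in the picture. A call takes as long as a camera call. They do not tell look-alikes from the thing itself.
- env.recognise(picture, label): "rect" ([centre column, centre row, width, height] in pixels, round what is visible of it).
- env.regions_of(picture, label): "pixels" (400x640 bool, what is visible of it) and "rect" ([centre column, centre row, width, height] in pixels, round what is visible of it).
The state is a dict: "time_s": time; "qpos": joint angles; "qvel": joint speeds; "effort": joint torques, N m; "ee_pos": TCP position; "ee_rot": TCP orientation; "force": force on the tool from outside, world axes, zero at the start; "torque": the same for the moment, N m; "gripper_width": finger opening in mm; "gripper_force": force on a finger pad.
Only numpy, scipy, OpenCV 4.12 (cv2) and the standard library are available. Lean on these libraries where they do the work, as an engineer would, in place of code of your own. Each camera call takes 0.05 s, during which the arm holds its last target. There are 200 camera calls.

### The job

The skewer locker on the table is locked and its T-knob has been taken off. Push the little sliding cover off the spindle, set the T-knob on the spindle and press it down while slowly turning it until it drops fully home, then turn it clockwise until the drawer springs out; leave the knob home on the spindle and the cover open. Do not knock over or shove away the two spice jars and the honey jar standing about.

Things in the scene. Friction and masses are not known exactly. Their poses are not given: they have to be found in the camera images.
- locker: Fixed aluminium box 150 (x) x 220 (y) x 78 mm high; origin at the centre of its underside on the table; its x axis points from the drawer front (-x side) to the back, y to its left, z up. It is turned by up to 25 degrees either way. The spindle stands on its top, 45 mm to the -y side of the centre.
- spindle_seat (a point): Middle of the spindle's foot, on the round plate (top 80 mm above the table) on which the knob's foot rests when home; axes as the locker's. Nominally the tang's long way lies along x, but it starts up to 15 degrees off either way: the angle is not told, feel or look for it.
- spindle_top (a point): Top of the spindle, 16.5 mm above spindle_seat; axes as the locker's (it does not turn with the spindle). The spindle is an upright greased steel tang 20 x 9 mm in plan with rounded top. It stays where left (friction 0.08 N m, more than a lightly pressed knob rubbing on top); it turns 17 degrees anticlockwise and 90 clockwise (from above) of nominal; at about 40 clockwise it frees the drawer.
- cover (a joint): How far the cover has slid along the locker's +y (m), 0 to 0.060. It is a dark steel hood 46 (x) x 44 (y) mm, its top 22 mm above spindle_seat; at 0 it is centred over the spindle. Both ends are open, so it passes the spindle. About 1.5 N moves it and it stays where left. Push it at least 0.05 to make room for the knob.
- cover_tab (a point): Middle of the -y face of the upright tab on the cover's +y end (46 wide in x, 6 thick, 14 mm above the cover's flat top, the point being 7 mm up). Push this face along the locker's +y. Moves with the cover; axes as the locker's.
- drawer (a joint): How far the sprung drawer in the locker's -x face has come out (m): about 0 while locked, 0.045 fully sprung out. A hidden bolt holds it until the spindle has been turned clockwise.
- knob_mid (a point): Centre (half-way up) of the black T-knob, 58 mm high, 120 g, upright on the table at the start: a round hub 48 across and 26 mm high, on it a bar to grip, 64 long (knob's x) x 14 thick (y) x 32 mm high, from 3 mm below this point to 29 above. Home, the point is 29 mm above spindle_seat; resting unaligned on the tang, about 45.
- knob: The same T-knob; origin at the centre of its foot, x along the bar, z up. In the foot is a slot 22.8 (x) x 11.8 mm (y), 18 mm deep, for the tang: it fits either way round, with about 8 degrees of play each way.
- spice_a: Spice jar, 46 mm across, 106 mm high; origin at the centre of its underside. Bystander.
- spice_b: Spice jar, 44 mm across, 105 mm high; origin at the centre of its underside. Bystander.
- honey_jar: Glass jar with lid, 71 mm across, 110 mm high; origin at the centre of its underside. Bystander.
Mind the look-alikes: they are no part of the job. There is more than one size of the knob; the job needs the middle-sized.

How it is judged:
By the outcome, as a careful person would: the job done as asked, in the order asked, and still so for the second after the job is handed in, with the robot touching nothing.
It also fails if it takes over 69 s, if anything falls off the work surface, if the arm or the gripper's body presses on something with over 40 N, if the wrist force passes 120 N, or if a joint passes its speed limit or range.

## Working session

There is one attempt and no reset: what is moved stays moved. The work goes in short steps, Python scripts to look and compute and a shell command to move; the robot and the scene stay as the last step left them, time stands still between calls to the robot, and variables do not carry over. Pictures are saved under pics/ and viewed, at most 10 in all, crops included, and the job is handed in when it is done.

```bash
mkdir -p pics; ls
cat > h.py <<'E'
import numpy as np, cv2, json
from workcell import env
def pts(p, mask=None):
    z=p["z_map"]; v,u=np.mgrid[0:400,0:640]
    m=(z>0) if mask is None else (mask&(z>0))
    c=np.stack([(u[m]-p["cx"])*z[m]/p["fx"],(v[m]-p["cy"])*z[m]/p["fy"],z[m]],1)
    P=np.array(p["pose"]); return c@P[:3,:3].T+P[:3,3]
def proj(p,X):
    P=np.linalg.inv(np.array(p["pose"])); c=np.atleast_2d(X)@P[:3,:3].T+P[:3,3]
    return np.stack([c[:,0]/c[:,2]*p["fx"]+p["cx"],c[:,1]/c[:,2]*p["fy"]+p["cy"]],1)
def save(p,n,rect=None,s=1):
    im=cv2.cvtColor(p["frame"],cv2.COLOR_RGB2BGR)
    if rect: a,b,c,d=rect; im=im[b:d,a:c]
    cv2.imwrite("pics/"+n,cv2.resize(im,None,fx=s,fy=s,interpolation=cv2.INTER_CUBIC))
E
python3 - <<'E'
from h import *
s=env.state(); print(s)
for n in ["top","side"]:
    p=env.grab_frame(n); save(p,n+"0.png"); print(n,p["fx"],np.round(p["pose"],3).tolist())
    for l in ["locker","cover","knob","spice_a","honey_jar","drawer"]:
        for r in env.regions_of(p,l):
            X=pts(p,r["pixels"])
            if len(X): print(l,round(r["score"],2),np.round(r["rect"]),"min",X.min(0).round(),"max",X.max(0).round(),"med",np.median(X,0).round(), "top-mean",X[X[:,2]>np.percentile(X[:,2],97)-6].mean(0).round(1))
E
```

```text
pics
{'time_s': 0.0, 'qpos': array([ 6.84114860e+01,  1.83509019e+01,  8.97060000e+01, -4.75329904e-04,
        7.20445736e+01, -1.14455396e+00]), 'qvel': array([-0.00439421, -0.11713256,  0.04625152,  0.06202872,  0.0357099 ,
        0.00221237]), 'effort': array([-2.87898129e-04, -4.12455225e+01, -2.31975532e+01,  7.27284956e-02,
        4.57423087e-02, -1.49977063e-04]), 'ee_pos': array([200.64429449, 538.31465687, 213.13045192]), 'ee_rot': array([-1.79898536e+02, -1.57513386e-03,  1.59556186e+02]), 'force': array([ 0.42906781, -0.39272834,  0.31798975]), 'torque': array([0.00061804, 0.01871185, 0.00121156]), 'gripper_force': 0.0, 'gripper_width': 91.19049381511694}
top 389.7804838760229 [[-0.012, -0.974, 0.225, 290.322], [-1.0, 0.011, -0.008, -62.05], [0.005, -0.226, -0.974, 1278.194], [0.0, 0.0, 0.0, 1.0]]
locker 0.57 [282. 216.  71.  56.] min [466. -65.  -7.] max [636. 173. 119.] med [545.  47.  77.] top-mean [555.2   6.9 102.9]
cover 0.54 [296. 208.  13.  13.] min [533. -15.  73.] max [587.  28. 119.] med [555.   7. 101.] top-mean [554.   25.7 114.2]
knob 0.94 [437. 187.  31. 
[... 1266 characters left out ...]
] top-mean [ 632.6 -458.7   74.3]
knob 0.65 [282. 269.  21.  25.] min [ 568. -356.    1.] max [ 625. -309.   60.] med [ 601. -339.   29.] top-mean [ 600.4 -334.2   56.7]
knob 0.42 [308. 285.   5.  12.] min [ 666. -335.    4.] max [ 700. -306.   44.] med [ 689. -326.   20.] top-mean [ 689.9 -325.    40.8]
spice_a 0.91 [252. 234.  17.  33.] min [ 419. -327.   -2.] max [ 468. -279.  109.] med [ 456. -312.   69.] top-mean [ 443.5 -302.8  105.5]
spice_a 0.52 [362. 154.   9.  29.] min [315. 289.  -1.] max [466. 482. 109.] med [450. 303.  65.] top-mean [442.9 315.  103.9]
honey_jar 0.96 [394. 167.  18.  34.] min [547. 262.  -4.] max [622. 395. 114.] med [594. 281.  71.] top-mean [583.8 302.5 108.5]
```

View images.

Run:
```python
from h import *
p=env.grab_frame("top"); q=env.grab_frame("side")
def crop(p,r,s):
    im=cv2.cvtColor(p["frame"],cv2.COLOR_RGB2BGR); a,b,c,d=r; return cv2.resize(im[b:d,a:c],None,fx=s,fy=s,interpolation=cv2.INTER_CUBIC)
A=crop(p,(180,160,480,270),2.6); B=crop(q,(230,130,430,330),1.4)
H=np.zeros((600,800,3),np.uint8); H[:A.shape[0],:A.shape[1]]=A; H[290:290+B.shape[0],:B.shape[1]]=B
C=crop(p,(380,180,460,230),5); H[290:290+C.shape[0],290:290+C.shape[1]]=C
cv2.imwrite("pics/a.png",H)
# locker yaw from top-surface plane and knob bar
for n,p in(("top",p),("side",q)):
    z=p["z_map"];X=np.full((400,640,3),np.nan);X[z>0]=pts(p)
    m=(abs(X[...,2]-78)<5)&(X[...,0]>440)&(X[...,0]<660)&(abs(X[...,1]-50)<140)
    Y=X[m]; print(n,"locker top",cv2.minAreaRect(Y[:,:2].astype(np.float32)),np.median(Y[:,2]))
    m=(X[...,2]>48)&(X[...,2]<64)&(X[...,0]>540)&(X[...,0]<650)&(X[...,1]>-375)&(X[...,1]<-295)
    Y=X[m]; print(n,"bar",len(Y),cv2.minAreaRect(Y[:,:2].astype(np.float32)),np.median(Y,0))
    m=(X[...,2]>107)&(X[...,2]<122)&(X[...,0]>500)&(X[...,0]<620)&(abs(X[...,1])<60)
    Y=X[m]; print(n,"tab",len(Y),cv2.minAreaRect(Y[:,:2].astype(np.float32)) if len(Y)>3 else 0)
    m=(abs(X[...,2]-102)<3)&(X[...,0]>500)&(X[...,0]<620)&(abs(X[...,1])<60)
    Y=X[m]; print(n,"hood",len(Y),cv2.minAreaRect(Y[:,:2].astype(np.float32)) if len(Y)>3 else 0)
```

```text
top locker top ((554.0787963867188, 46.885887145996094), (218.8571014404297, 157.03062438964844), 87.35369110107422) 77.30844934322272
top bar 90 ((594.6820678710938, -328.4049987792969), (14.208580017089844, 61.523136138916016), 77.75053405761719) [ 593.81641576 -327.64730901   56.13139272]
top tab 34 ((558.0345458984375, 11.494830131530762), (41.941715240478516, 40.273738861083984), 9.621748924255371)
top hood 144 ((555.1393432617188, 3.9008607864379883), (37.37458419799805, 45.292850494384766), 89.86457824707031)
side locker top ((555.0349731445312, 43.814476013183594), (220.51336669921875, 155.230224609375), 87.12677001953125) 77.4780498640722
side bar 98 ((592.4415893554688, -331.47003173828125), (14.146499633789062, 65.91075134277344), 76.40105438232422) [ 594.75416468 -332.30945763   56.49054245]
side tab 31 ((553.2752685546875, 22.220808029174805), (44.48908233642578, 10.57543659210205), 4.155839443206787)
side hood 104 ((553.3961181640625, 3.961334228515625), (44.12175750732422, 47.69289016723633), 87.72872924804688)
```

View pics/a.png

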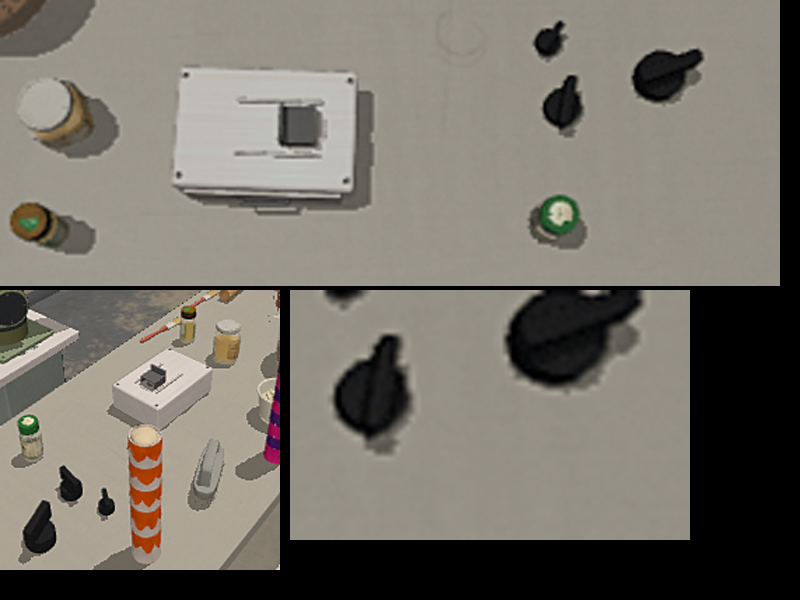

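The composite shows the locker (at 265,130 in the upper panel) with the dark cover towards -y. It also shows three T-knobs of different sizes. The middle one, at (563,105), stands at world (593,-330), 58 mm high, with its bar at about -13°. Next I push the cover.

```bash
python3 -m pendant '{"translation":[[0,0,0],[0,0,0],[0,0,0],[-23.75,-32.8,0],[-23.75,-32.8,0],[-23.75,-32.8,0],[-23.75,-32.8,0],[-23.75,-32.8,0]],"roll":[-0.12,-0.12,-0.068,0,0,0,0,0],"hand":[255,255,255,255,255,255,255,255]}' 20
python3 -m pendant '{"translation":[[-23.75,-32.8,0],[-23.75,-32.8,0],[-23.75,-32.8,0],[-23.75,-32.8,0],[-23.75,-32.8,0],[-23.75,-32.8,0],[-23.75,-32.8,0],[-23.75,-32.8,0]],"roll":[0,0,0,0,0,0,0,0],"hand":[255,255,255,255,255,255,255,255]}'
python3 -m pendant '{"translation":[[-23.75,-32.8,0],[-23.75,-32.8,0],[-23.75,-32.8,0],[0,0,25],[0,0,25],[0,0,0],[0,0,0],[0,0,0]],"roll":[0,0,0,0,0,0,0,0],"hand":[255,255,255,255,255,255,255,255]}'
```

```text
time_s: 1.47
ee_pos: [312.0, 367.6, 214.1]
ee_rot: [180.0, 0.0, 177.3]
force: [0.6, -0.3, -0.1]
gripper_width: 40.6
gripper_force: 0.0
time_s: 2.13
ee_pos: [489.2, 95.9, 214.2]
ee_rot: [180.0, 0.0, 177.2]
force: [0.3, -0.1, -0.4]
gripper_width: 0.4
gripper_force: 0.0
time_s: 2.8
ee_pos: [555.4, -3.6, 165.1]
ee_rot: [180.0, 0.1, 177.2]
force: [0.0, -0.6, 0.5]
gripper_width: 0.1
gripper_force: 0.0
```

```bash
python3 -m pendant '{"translation":[[0,-1,15],[0,0,15],[0,0,10],[0,0,7],[0,0,5],[0,0,5],[0,0,0],[0,0,0]],"roll":[0,0,0,0,0,0,0,0],"hand":[255,255,255,255,255,255,255,255]}'
python3 -m pendant '{"translation":[[0,5,0],[0,5,0],[0,5,0],[0,5,0],[0,5,0],[0,5,0],[0,5,0],[0,5,0]],"roll":[0,0,0,0,0,0,0,0],"hand":[255,255,255,255,255,255,255,255]}'
```

```text
time_s: 3.47
ee_pos: [555.0, -4.8, 107.2]
ee_rot: [180.0, 0.0, 177.2]
force: [-0.3, 0.8, -0.7]
gripper_width: 0.2
gripper_force: 0.0
time_s: 4.13
ee_pos: [556.9, 35.5, 107.2]
ee_rot: [-180.0, 0.0, 177.2]
force: [0.0, -1.1, 1.3]
gripper_width: 0.5
gripper_force: 0.9
```

```bash
python3 -m pendant '{"translation":[[0,3,0],[0,3,0],[0,3,0],[0,3,0],[0,3,0],[0,3,0],[0,3,0],[0,2,0]],"roll":[0,0,0,0,0,0,0,0],"hand":[255,255,255,255,255,255,255,255]}'
python3 - <<'E'
from h import *
for n in("top","side"):
    p=env.grab_frame(n)
    for r in env.regions_of(p,"cover_tab"):
        X=pts(p,r["pixels"]); print(n,r["score"],X.min(0),X.max(0),np.median(X,0))
print(env.state()["force"])
E
```

```text
time_s: 4.8
ee_pos: [557.9, 58.4, 106.9]
ee_rot: [180.0, 0.0, 177.2]
force: [1.5, -1.8, 1.0]
gripper_width: 0.7
gripper_force: 0.8
[ 0.691407   -0.84334592 -0.1733914 ]
```

```bash
python3 -m pendant '{"translation":[[0,1,0],[0,1,0],[0,1,0],[0,1,0],[0,1,0],[0,0,0],[0,0,0],[0,0,0]],"roll":[0,0,0,0,0,0,0,0],"hand":[255,255,255,255,255,255,255,255]}'
```

```text
time_s: 5.67
ee_pos: [558.1, 63.1, 107.0]
ee_rot: [180.0, 0.0, 177.2]
force: [0.5, -1.3, -0.5]
gripper_width: 0.4
gripper_force: 0.4
```

```bash
python3 -m pendant '{"translation":[[0,-5,0],[0,0,-25],[0,0,-25],[-5.4,-38.6,0],[-5.4,-38.6,0],[-5.4,-38.6,0],[-5.4,-38.6,0],[-5.4,-38.6,0]],"roll":[0,0,0,0,0,0,0,0],"hand":[255,255,255,255,255,255,255,255]}'
python3 -m pendant '{"translation":[[-5.4,-38.6,0],[-5.4,-38.6,0],[-5.4,-38.6,0],[-5.4,-38.6,0],[-5.4,-38.6,0],[0,0,0],[0,0,0],[0,0,0]],"roll":[0,0,0,0,0,0.089,0.089,0],"hand":[255,200,100,0,0,0,0,0]}'
python3 - <<'E'
from h import *
H=[]
for n in("top","side"):
    p=env.grab_frame(n)
    z=p["z_map"];X=np.full((400,640,3),np.nan);X[z>0]=pts(p)
    for l in("cover","spindle_seat","knob"):
      for r in env.regions_of(p,l):
        Y=pts(p,r["pixels"]); print(n,l,round(r["score"],2),np.round(r["rect"]),Y.min(0).round(1),Y.max(0).round(1),np.median(Y,0).round(1))
    m=(X[...,2]>85)&(X[...,2]<130)&(X[...,0]>500)&(X[...,0]<620)&(X[...,1]>-60)&(X[...,1]<35)
    if m.any(): Y=X[m]; print("spindle",len(Y),Y.mean(0),cv2.minAreaRect(Y[:,:2].astype(np.float32)))
    m=(X[...,2]>95)&(X[...,2]<125)&(X[...,0]>500)&(X[...,0]<620)&(X[...,1]>35)&(X[...,1]<120)
    if m.any(): Y=X[m]; print("cover",len(Y),Y.mean(0),cv2.minAreaRect(Y[:,:2].astype(np.float32)))
    u,v=proj(p,[554,2,90])[0].astype(int); print(u,v)
    im=cv2.cvtColor(p["frame"],cv2.COLOR_RGB2BGR)[v-25:v+25,u-33:u+33]
    H.append(cv2.resize(im,(528,400),interpolation=cv2.INTER_NEAREST)[:,:395])
    H[-1]=cv2.resize(cv2.cvtColor(p["frame"],cv2.COLOR_RGB2BGR)[v-37:v+37,u-25:u+25],(395,585),interpolation=cv2.INTER_CUBIC)
cv2.imwrite("pics/b.png",np.hstack(H))
E
```

```text
time_s: 6.33
ee_pos: [575.7, -138.0, 157.4]
ee_rot: [180.0, 0.1, 177.2]
force: [0.9, 0.5, 0.5]
gripper_width: 0.5
gripper_force: 0.0
time_s: 7.0
ee_pos: [592.8, -331.4, 156.7]
ee_rot: [180.0, 0.0, 166.8]
force: [0.2, 0.6, -0.4]
gripper_width: 44.6
gripper_force: 0.0
top cover 0.62 [280. 208.  15.  15.] [534.9  34.5  85.9] [581.9  76.9 118.8] [558.2  56.8 101.8]
top cover 0.39 [280. 212.  68.  55.] [ 4.688e+02 -6.480e+01 -3.000e-01] [635.  155.7 118.8] [547.1  45.9  77.3]
top spindle_seat 0.66 [284. 213.  72.  58.] [466.3 -65.1  -4.4] [651.3 173.3 118.8] [546.5  44.4  77.3]
spindle 40 [554.75842442   9.84168034  93.61937952] ((553.5558471679688, -1.9697494506835938), (73.91290283203125, 68.09957885742188), 89.98772430419922)
cover 212 [558.42576175  57.74614796 103.28889417] ((559.1022338867188, 56.312767028808594), (42.15890121459961, 46.360904693603516), 89.23075866699219)
295 209
side cover 0.47 [349. 184.  22.  14.] [532.7  27.4  74.9] [581.2 111.  117.8] [561.1  57.7 101.3]
side spindle_seat 0.97 [346. 199.  70.  58.] [ 406.6 -326.6   -2.2] [801.5 155.8 307.5] [578.3   8.1  76. ]
side knob 0.8 [281. 270.  19.  28.] [ 527.6 -354.8   -2.8] [ 624.5 -284.2   60.9] [ 598.3 -337.4   30.1]
side knob 0.66 [308. 283.   4.  23.] [ 664.2 -334.4   -0.7] [ 701.5 -302.2   45.1] [ 685.6 -323.8   19.2]
side knob 0.65 [258. 299.  24.  37.] [ 595.7 -497.9   -3. ] [ 663.1 -406.5   78.3] [ 643.5 -461.5   45.9]
spindle 32 [556.4131925    9.56492898  94.37133346] ((551.6940307617188, 8.369184494018555), (52.13583755493164, 55.58383560180664), 87.36587524414062)
cover 134 [557.50777844  58.99788858 103.9693502 ] ((556.5151977539062, 55.66838836669922), (41.39088439941406, 48.648963928222656), 86.00309753417969)
338 193
```

View pics/b.png

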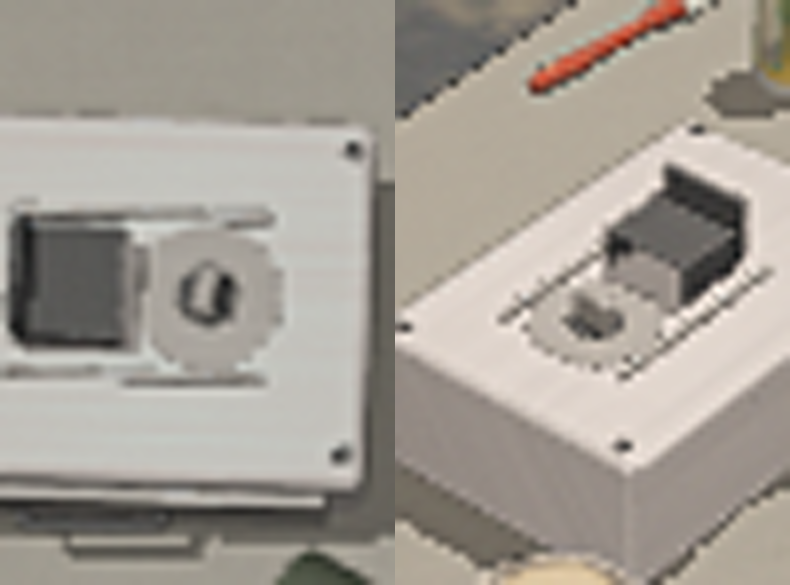

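Left panel: the cover is open at (75,280), the disc is at (213,298), and the tang is at (205,290), leaning slightly clockwise. Now I'll compute the positions.

Run:
```python
from h import *
p=env.grab_frame("top"); q=env.grab_frame("side")
def ray(p,u,v,z):
    P=np.array(p["pose"]); d=P[:3,:3]@[(u-p["cx"])/p["fx"],(v-p["cy"])/p["fy"],1]; return P[:3,3]+d*(z-P[2,3])/d[2]
def c(x,y,u0,v0): return (x+.5)/7.9-.5+u0,(y+.5)/7.9-.5+v0
print("disc top",ray(p,*c(213,298,270,172),80),"edges",ray(p,*c(148,298,270,172),80),ray(p,*c(283,298,270,172),80))
print("disc side",ray(q,*c(595,325,313-50*1,156),80), ray(q,*c(200,325,313,156),80))
print("hood -y edge",ray(p,*c(133,285,270,172),102), "tab? +y", ray(p,*c(10,285,270,172),116))
# rectified orthophoto of the spindle from both, plane z=92, 0.25mm/px window 70mm
out=[]
for cam in(p,q):
    g=np.stack(np.meshgrid(np.arange(-35,35,.18),np.arange(-35,35,.18)),-1)  # right=-y, down=-x
    W=np.stack([553-g[...,1],1-g[...,0],np.full(g.shape[:2],90.)],-1).reshape(-1,3)
    uv=proj(cam,W).reshape(*g.shape).astype(np.float32)
    out.append(cv2.remap(cv2.cvtColor(cam["frame"],cv2.COLOR_RGB2BGR),uv[...,0],uv[...,1],cv2.INTER_CUBIC))
cv2.imwrite("pics/c.png",np.hstack(out)); print(out[0].shape)
```

```text
disc top [5.55529642e+02 2.52219966e-01 8.00000000e+01] edges [555.8121465   26.13358666  80.        ] [555.22533989 -27.62619237  80.        ]
disc side [554.3431951   -1.70673804  80.        ] [554.3431951   -1.70673804  80.        ]
hood -y edge [556.21221654  30.41296304 102.        ] tab? +y [553.56518604  76.84575306 116.        ]
(389, 389, 3)
```

View pics/c.png

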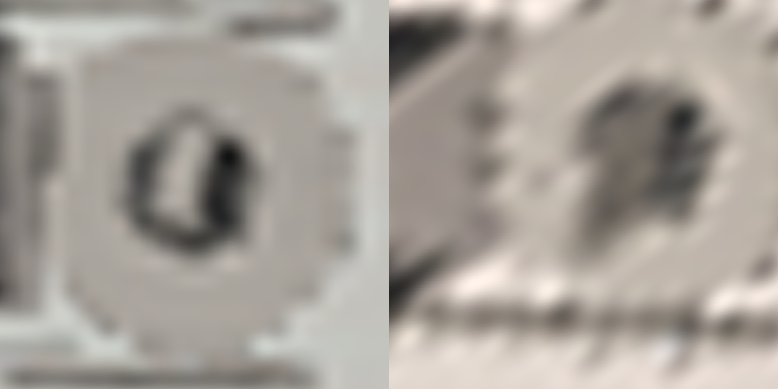

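```bash
python3 -m pendant '{"translation":[[0,0,25],[0,0,25],[0,0,25],[0,0,20],[0,0,15],[0,0,10],[0,0,7],[0,0,0]],"roll":[0,0,0,0,0,0,0,0],"hand":[0,0,0,0,0,0,0,0]}'
```

```text
time_s: 8.17
ee_pos: [592.4, -329.7, 28.6]
ee_rot: [180.0, -0.1, 167.0]
force: [-0.3, -0.4, 0.3]
gripper_width: 90.7
gripper_force: 0.0
```

The tang (bright streak from (170,225) to (195,130) in the left panel) lies at about -13° in the world, close to the bar's own angle. The spindle is at about (554.5,-0.2). The cover has travelled about 52 mm. Next is the grasp.

```bash
python3 -m pendant '{"translation":[[0,0,0],[0,0,0],[0,0,0],[0,0,0],[0,0,0],[0,0,0],[0,0,0],[0,0,0]],"roll":[0,0,0,0,0,0,0,0],"hand":[255,255,255,255,255,255,255,255]}' 35
python3 -m pendant '{"translation":[[0,0,0],[0,0,0],[0,0,-5],[0,0,-20],[0,0,-30],[0,0,-30],[0,0,-30],[0,0,0]],"roll":[0,0,0,0,0,0,0,0],"hand":[255,255,255,255,255,255,255,255]}'
python3 - <<'E'
from h import *
for n in("top","side"):
    p=env.grab_frame(n); save(p,n+"g.png"); z=p["z_map"];X=np.full((400,640,3),np.nan);X[z>0]=pts(p)
    for r in env.recognise(p,"knob"): print(n,round(r["score"],2),np.round(r["rect"]))
e=env.state(); print(e["ee_pos"],e["ee_rot"],e["gripper_width"],e["force"])
p=env.grab_frame("side"); u,v=proj(p,[592,-330,140])[0].astype(int); save(p,"d.png",(u-50,v-40,u+50,v+50),5)
E
```

```text
time_s: 8.83
ee_pos: [593.0, -330.2, 30.0]
ee_rot: [180.0, 0.0, 167.0]
force: [-0.8, -1.1, 0.6]
gripper_width: 40.8
gripper_force: 0.0
time_s: 9.5
ee_pos: [596.1, -332.0, 152.5]
ee_rot: [-179.8, 0.7, 167.0]
force: [1.1, -0.3, -0.3]
gripper_width: 13.6
gripper_force: 35.0
side 0.69 [307. 282.   8.  18.]
side 0.63 [279. 251.  18.  18.]
side 0.59 [258. 298.  24.  40.]
[ 591.98654431 -329.6165168   143.51783223] [ 1.79946041e+02 -1.56557133e-01  1.67004063e+02] 13.646514096191089 [-0.5807128  -0.14998241 -0.86343775]
```

View pics/d.png

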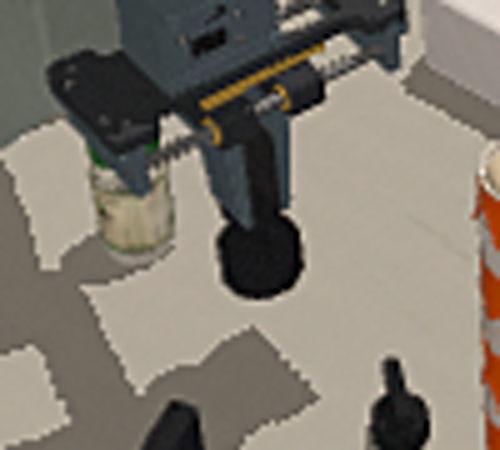

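The side view shows the middle knob held upright between the fingers at (260,250). I carry it over the spindle.

```bash
python3 -m pendant '{"translation":[[6.2,17.4,0],[11,31,0],[11,31,0],[11,31,0],[11,31,0],[11,31,0],[11,31,0],[11,31,0]],"roll":[0,0,0,0,0,0,0,0],"hand":[255,255,255,255,255,255,255,255]}'
python3 -m pendant '{"translation":[[11,31,0],[11,31,0],[5.4,16.1,0],[0,0,0],[0,0,0],[0,0,0],[0,0,0],[0,0,0]],"roll":[0,0,0,0,0,0,0,0],"hand":[255,255,255,255,255,255,255,255]}'
python3 - <<'E'
from h import *
from scipy.optimize import least_squares
e=env.state(); T=e["ee_pos"]; print(T,e["ee_rot"])
H=[]
for n in("top","side"):
    p=env.grab_frame(n); z=p["z_map"];X=np.full((400,640,3),np.nan);X[z>0]=pts(p)
    m=(X[...,2]>T[2]-29)&(X[...,2]<T[2]-5)&(np.hypot(X[...,0]-T[0],X[...,1]-T[1])<34)
    Y=X[m]; Y=Y[:,:2]; print(n,len(Y))
    if len(Y)>8:
        f=least_squares(lambda c:np.hypot(Y[:,0]-c[0],Y[:,1]-c[1])-24,T[:2],loss="soft_l1"); print(f.x,f.cost, f.x-T[:2])
    u,v=proj(p,[T[0],T[1],100])[0].astype(int)
    H.append(cv2.resize(cv2.cvtColor(p["frame"],cv2.COLOR_RGB2BGR)[v-37:v+37,u-25:u+25],(395,585),interpolation=cv2.INTER_CUBIC)); print(u,v)
cv2.imwrite("pics/e.png",np.hstack(H))
E
```

```text
time_s: 10.42
ee_pos: [563.1, -81.4, 143.2]
ee_rot: [-180.0, -0.2, 167.0]
force: [-0.0, 1.0, -0.4]
gripper_width: 13.4
gripper_force: 35.0
time_s: 11.08
ee_pos: [555.3, -1.8, 144.7]
ee_rot: [-180.0, -0.0, 166.9]
force: [-1.5, 0.4, 2.4]
gripper_width: 0.7
gripper_force: 4.8
[555.27624067  -1.7776102  144.7498706 ] [-1.79997947e+02 -4.27420642e-02  1.66917260e+02]
top 3
296 207
side 151
[559.18245441   2.32325255] 856.7439791043032 [3.90621374 4.10086275]
338 192
```

View pics/e.png

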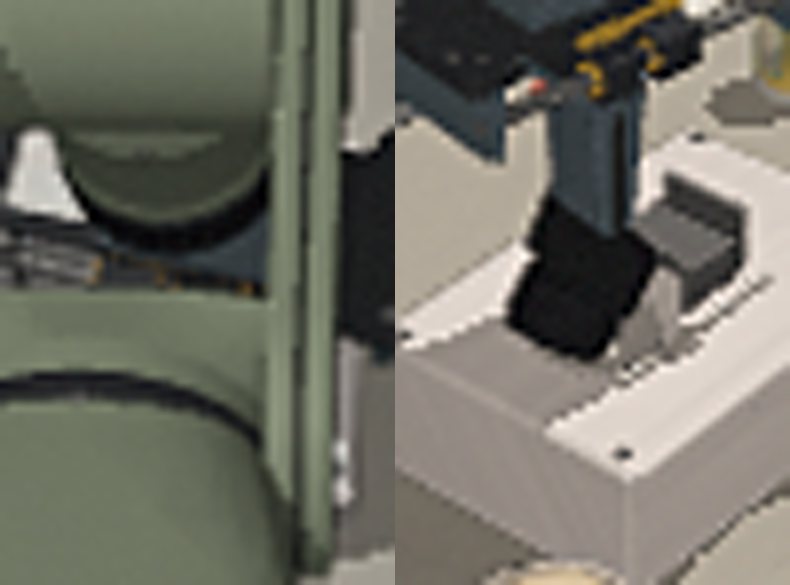

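The knob has slipped out of the fingers: in the right panel it is tilted at (580,280), leaning over the spindle. I'll look again.

```bash
python3 -m pendant '{"translation":[[0,0,-8],[0,0,-20],[0,0,-30],[0,0,-30],[0,-20,-20],[0,-35,0],[0,-35,0],[0,-35,0]],"roll":[0,0,0,0,0,0,0,0],"hand":[255,255,255,255,255,255,255,255]}'
python3 -m pendant '{"translation":[[0,-35,0],[0,-35,0],[0,-20,0],[0,0,0],[0,0,0],[0,0,0],[0,0,0],[0,0,0]],"roll":[0,0,0,0,0,0,0,0],"hand":[255,255,255,255,0,0,0,0]}'
python3 - <<'E'
from h import *
H=[]
for n in("top","side"):
    p=env.grab_frame(n)
    for r in env.regions_of(p,"knob"):
        X=pts(p,r["pixels"]); print(n,round(r["score"],2),np.round(r["rect"]),X.min(0).round(),X.max(0).round(),np.median(X,0).round())
    u,v=proj(p,[550,-20,80])[0].astype(int)
    H.append(cv2.resize(cv2.cvtColor(p["frame"],cv2.COLOR_RGB2BGR)[v-55:v+55,u-37:u+37],(395,585),interpolation=cv2.INTER_CUBIC)); print(u,v)
cv2.imwrite("pics/f.png",np.hstack(H))
E
```

```text
time_s: 11.85
ee_pos: [527.3, -123.9, 253.8]
ee_rot: [180.0, 0.1, 167.1]
force: [0.6, -0.3, 0.3]
gripper_width: 0.4
gripper_force: 0.0
time_s: 12.52
ee_pos: [507.4, -209.1, 253.0]
ee_rot: [180.0, 0.0, 167.1]
force: [0.9, 1.0, 0.3]
gripper_width: 24.3
gripper_force: 0.0
top 0.61 [335. 217.  20.  19.] [ 491. -151.   -2.] [573. -87. 334.] [ 534. -123.   31.]
top 0.56 [438. 190.  21.  22.] [ 460. -489.   -5.] [ 659. -249.  637.] [ 623. -452.   42.]
302 210
side 0.72 [308. 284.   4.  19.] [ 650. -335.   -2.] [ 701. -287.   45.] [ 686. -324.   19.]
side 0.63 [260. 298.  23.  37.] [ 605. -498.   -3.] [ 663. -408.   78.] [ 644. -462.   43.]
side 0.5 [310. 227.  23.  21.] [ 502. -163.   -5.] [574. -74.  54.] [ 540. -138.   25.]
333 198
```

View pics/f.png

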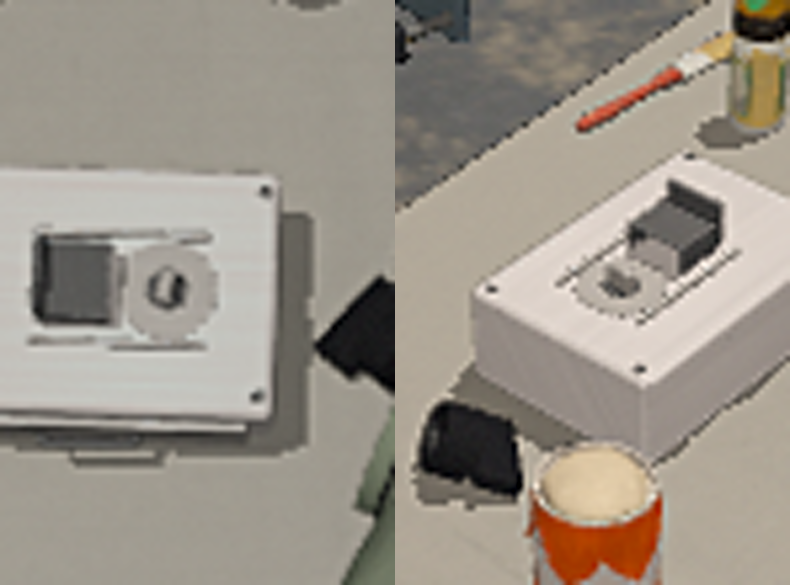

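The knob now lies on its side on the table at about (535,-125). The locker and cover are undisturbed. I'll clear the arm and measure how the knob lies.

```bash
python3 -m pendant '{"translation":[[0,-35,0],[0,-35,0],[0,-35,0],[0,-35,0],[0,-10,0],[0,0,0],[0,0,0],[0,0,0]],"roll":[0,0,0,0,0,0,0,0],"hand":[0,0,0,0,0,0,0,0]}'
python3 - <<'E'
from h import *
H=[]; A=[]
for n in("top","side"):
    p=env.grab_frame(n); z=p["z_map"];X=np.full((400,640,3),np.nan);X[z>0]=pts(p)
    dark=p["frame"].max(2)<70
    m=dark&(X[...,2]>-8)&(X[...,2]<75)&(np.hypot(X[...,0]-537,X[...,1]+128)<75)
    Y=X[m]; A.append(Y); print(n,len(Y),Y.min(0).round(),Y.max(0).round(),Y.mean(0).round())
    for lo in range(0,70,10):
        S=Y[(Y[:,2]>=lo)&(Y[:,2]<lo+10)]
        if len(S)>4: r=cv2.minAreaRect(S[:,:2].astype(np.float32)); print(lo,len(S),np.round(r[0]),np.round(r[1]),round(r[2]))
    u,v=proj(p,[537,-128,25])[0].astype(int)
    H.append(cv2.resize(cv2.cvtColor(p["frame"],cv2.COLOR_RGB2BGR)[v-20:v+20,u-20:u+20],(395,395),interpolation=cv2.INTER_CUBIC)); print(u,v)
    np.savez(f"kn_{n}.npz",X=X,f=p["frame"])
im=np.hstack(H); cv2.imwrite("pics/g.png",cv2.convertScaleAbs(im,alpha=2.2))
E
```

```text
time_s: 13.38
ee_pos: [473.7, -355.0, 252.9]
ee_rot: [179.9, -0.0, 167.1]
force: [0.1, -0.2, 0.5]
gripper_width: 90.5
gripper_force: 0.0
top 298 [ 504. -159.   -1.] [577. -87.  57.] [ 535. -125.   30.]
10 82 [ 536. -128.] [61. 61.] 47
20 77 [ 532. -130.] [51. 59.] 45
30 46 [ 530. -133.] [33. 46.] 51
40 76 [ 532. -132.] [30. 39.] 44
50 12 [ 528. -136.] [11. 19.] 12
336 218
side 247 [ 506. -165.   -2.] [575. -79.  54.] [ 542. -136.   28.]
0 8 [ 558. -140.] [38.  8.] 25
10 69 [ 534. -132.] [62. 67.] 48
20 69 [ 531. -134.] [50. 64.] 50
30 42 [ 533. -139.] [32. 42.] 47
40 45 [ 533. -136.] [29. 38.] 48
50 12 [ 528. -140.] [10. 20.] 18
310 225
```

View pics/g.png

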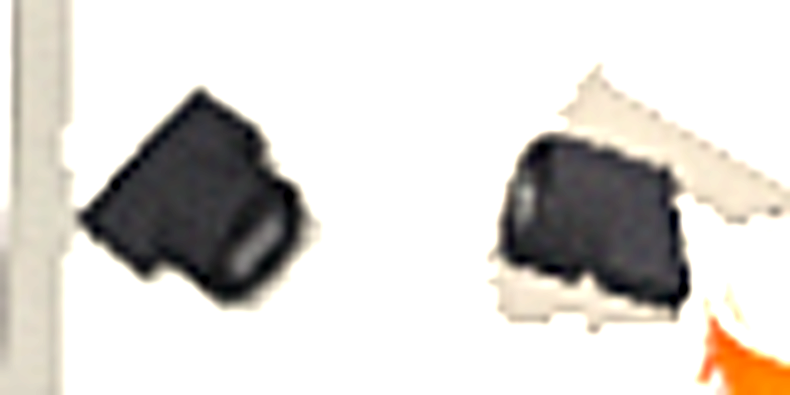

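The left panel shows the knob lying with its 64 mm bar edge from (85,215) to (200,90), facing away to +x/+y. The hub with its highlight is at (260,245), foot towards -x/-y. I'll fit the known shape to the cloud for an exact pose.

```bash
cat > fit.py <<'E'
import sys
from h import *
from scipy.optimize import least_squares
from scipy.spatial.transform import Rotation as Rn
def cloud(cx,cy,r=75,zlo=5,zhi=75):
    out=[]
    for n in("top","side"):
        p=env.grab_frame(n); z=p["z_map"];X=np.full((400,640,3),np.nan);X[z>0]=pts(p)
        m=(p["frame"].max(2)<70)&(X[...,2]>zlo)&(X[...,2]<zhi)&(np.hypot(X[...,0]-cx,X[...,1]-cy)<r); out.append(X[m])
    return out
def sdf(L):
    a=np.stack([np.hypot(L[:,0],L[:,1])-24,abs(L[:,2]-13)-13],1)
    b=abs(L-[0,0,42])-[32,7,16]
    f=lambda q:np.linalg.norm(np.maximum(q,0),axis=1)+np.minimum(q.max(1),0)
    return np.minimum(f(a),f(b))
def fit(cl,x0):  # x0: foot centre xyz, heading(deg) of axis, elevation(deg) of axis, spin
    P=np.vstack(cl)
    def R(q): return Rn.from_euler("ZYZ",[q[3],90-q[4],q[5]],degrees=True).as_matrix()
    r=least_squares(lambda q:sdf((P-q[:3])@R(q)),x0,loss="soft_l1",x_scale=[3,3,3,5,5,5]); return r.x,r.cost/len(P),R(r.x)
E
python3 - <<'E'
from fit import *
C=[]
for n in("top","side"):
    d=np.load(f"kn_{n}.npz"); X=d["X"]; m=(d["f"].max(2)<70)&(X[...,2]>5)&(X[...,2]<75)&(np.hypot(X[...,0]-537,X[...,1]+128)<75); C.append(X[m])
for cl in (C,C[:1],C[1:]):
  for el in(-28,0):
    q,c,R=fit(cl,[515,-146,32,47,el,90]); print(q.round(1),round(c,2),"axis",R[:,2].round(2),"bar",R[:,0].round(2),"tip",(q[:3]+R[:,2]*58).round(1))
E
```

```text
[ 518.2 -144.2   32.1   45.   -27.1   89.6] 0.97 axis [ 0.63  0.63 -0.45] bar [-0.71  0.7  -0.01] tip [ 554.7 -107.6    5.7]
[ 518.2 -144.2   32.1   44.7  -27.    89.6] 0.97 axis [ 0.63  0.63 -0.45] bar [-0.71  0.71 -0.01] tip [ 554.9 -107.9    5.7]
[ 521.1 -145.    32.    47.2  -27.1   92.1] 0.75 axis [ 0.61  0.65 -0.46] bar [-0.72  0.69  0.03] tip [ 556.2 -107.1    5.5]
[ 521.1 -145.    32.    47.2  -27.1   92.1] 0.75 axis [ 0.61  0.65 -0.46] bar [-0.72  0.69  0.03] tip [ 556.2 -107.1    5.5]
[ 516.7 -145.5   32.4   46.9  -27.1   89.1] 0.76 axis [ 0.61  0.65 -0.46] bar [-0.73  0.68 -0.01] tip [ 552.  -107.8    6. ]
[ 516.7 -145.5   32.4   46.9  -27.1   89.1] 0.76 axis [ 0.61  0.65 -0.46] bar [-0.73  0.68 -0.01] tip [ 552.  -107.8    6. ]
```

The fit gives the tip at (554.5,-107.6,5.7), axis heading 46° and 27° downward. Plan: grip the bar by its two ends, with the grip axis along the bar. Then lift it clear and let it swing upright on a light grip.

```bash
python3 -m pendant '{"translation":[[0,0,0],[0,0,0],[0,0,0],[0,0,0],[0,0,0],[0,0,0],[0,0,0],[0,0,0]],"roll":[0.12,0.12,0.12,0.12,0.12,0.12,0.12,0.12],"hand":[40,40,40,40,40,40,40,40]}' 10
python3 -m pendant '{"translation":[[0,0,0],[0,0,0],[0,0,0],[0,0,0],[0,0,0],[0,0,0],[0,0,0],[0,0,0]],"roll":[0.12,0.12,0.12,0.12,0.12,0.12,0.12,0.12],"hand":[40,40,40,40,40,40,40,40]}'
python3 -m pendant '{"translation":[[0,0,0],[0,0,0],[0,0,0],[31.3,-16.3,0],[31.3,-16.3,0],[31.3,-16.3,0],[31.3,-16.3,0],[31.3,-16.3,0]],"roll":[0.096,0.096,0,0,0,0,0,0],"hand":[40,40,40,40,40,40,40,40]}'
python3 -m pendant '{"translation":[[31.3,-16.3,10],[31.3,-16.3,20],[0,0,30],[0,0,30],[0,0,30],[0,0,30],[0,0,20],[0,0,0]],"roll":[0,0,0,0,0,0,0,0],"hand":[40,40,40,40,40,40,40,40]}'
```

```text
time_s: 14.15
ee_pos: [473.8, -355.1, 253.2]
ee_rot: [180.0, 0.0, 111.8]
force: [0.3, 0.3, -0.3]
gripper_width: 76.5
gripper_force: 0.0
time_s: 14.82
ee_pos: [473.8, -355.1, 253.2]
ee_rot: [180.0, -0.0, 56.8]
force: [0.2, 0.0, -0.2]
gripper_width: 77.1
gripper_force: 0.0
time_s: 15.48
ee_pos: [523.6, -184.9, 253.2]
ee_rot: [180.0, -0.0, 46.2]
force: [0.5, 0.1, 0.4]
gripper_width: 76.9
gripper_force: 0.0
time_s: 16.15
ee_pos: [540.2, -117.9, 78.9]
ee_rot: [-179.5, 0.3, 46.2]
force: [-0.2, 0.7, -0.5]
gripper_width: 76.9
gripper_force: 0.0
```

```bash
python3 -m pendant '{"translation":[[0,0,20],[0,0,20],[0,0,15],[0,0,12],[0,0,8],[0,0,0],[0,0,0],[0,0,0]],"roll":[0,0,0,0,0,0,0,0],"hand":[40,40,40,40,40,40,40,40]}'
python3 -m pendant '{"translation":[[0,0,0],[0,0,0],[0,0,0],[0,0,0],[0,0,0],[0,0,0],[0,0,0],[0,0,0]],"roll":[0,0,0,0,0,0,0,0],"hand":[120,120,120,120,120,120,120,120]}' 10
```

```text
time_s: 16.82
ee_pos: [544.5, -119.6, 9.2]
ee_rot: [179.9, -0.1, 46.0]
force: [-0.4, -0.3, 0.2]
gripper_width: 76.7
gripper_force: 0.0
time_s: 17.48
ee_pos: [543.8, -119.6, 8.6]
ee_rot: [180.0, -0.0, 46.0]
force: [-0.7, 0.7, 5.9]
gripper_width: 63.9
gripper_force: 10.0
```

```bash
python3 -m pendant '{"translation":[[0,0,-10],[0,0,-20],[-10,0,-25],[-20,0,-25],[-20,0,-10],[-10,0,0],[0,0,0],[0,0,0]],"roll":[0,0,0,0,0,0,0,0],"hand":[120,120,120,120,120,120,120,120]}' 10
python3 - <<'E'
from fit import *
e=env.state(); T=e["ee_pos"]; print(T,e["gripper_width"],e["gripper_force"])
C=cloud(T[0],T[1],70,T[2]-70,T[2]+5)
for el in(-27,30,80):
    q,c,R=fit([C[1]],[T[0]-25,T[1]-25,T[2],46,el,90]); print(len(C[1]),q.round(1),round(c,2),"axis",R[:,2].round(2),"bar",R[:,0].round(2),"tip",(q[:3]+R[:,2]*58-T).round(1))
E
```

```text
time_s: 18.15
ee_pos: [501.2, -162.6, 97.2]
ee_rot: [-179.9, 0.0, 45.9]
force: [0.2, -0.2, -1.5]
gripper_width: 63.8
gripper_force: 10.0
[ 501.23911142 -162.60689595   97.18867944] 63.781551770951154 9.9985671043396
7 [ 471.8 -189.8  110.6  -18.8   -2.7   84.9] 0.08 axis [ 0.95 -0.32 -0.05] bar [ 0.32  0.94 -0.09] tip [ 25.4 -45.9  10.7]
7 [ 488.7 -207.2   74.4   56.3   10.6   45.5] 0.03 axis [0.55 0.82 0.18] bar [-0.52  0.5  -0.69] tip [ 19.1   2.8 -12.1]
7 [ 520.9 -196.7  100.5   53.3   85.6   92.5] 0.3 axis [0.05 0.06 1.  ] bar [-0.83  0.56  0.  ] tip [ 22.3 -30.5  61.2]
```

```bash
python3 -m pendant '{"translation":[[0,0,0],[0,0,0],[0,0,-20],[0,0,-20],[0,0,0],[0,0,0],[0,0,0],[0,0,0]],"roll":[0,0,0,0,0,0,0,0],"hand":[120,120,120,120,120,120,120,120]}' 3
python3 - <<'E'
from h import *
e=env.state(); T=e["ee_pos"]; print(T,e["gripper_width"],e["gripper_force"])
H=[]
for n in("top","side"):
    p=env.grab_frame(n)
    u,v=proj(p,T)[0].astype(int)
    H.append(cv2.resize(cv2.cvtColor(p["frame"],cv2.COLOR_RGB2BGR)[v-30:v+30,u-20:u+20],(395,592),interpolation=cv2.INTER_CUBIC)); print(u,v)
im=np.hstack(H); cv2.imwrite("pics/i.png",cv2.convertScaleAbs(im,alpha=1.8))
E
```

```text
time_s: 18.92
ee_pos: [501.0, -162.3, 136.6]
ee_rot: [-179.9, 0.1, 46.0]
force: [-0.9, 0.7, -0.5]
gripper_width: 63.9
gripper_force: 3.0
[ 501.01499193 -162.29429533  136.61927547] 63.90514363171398 2.9993725195527077
350 222
293 200
```

View pics/i.png

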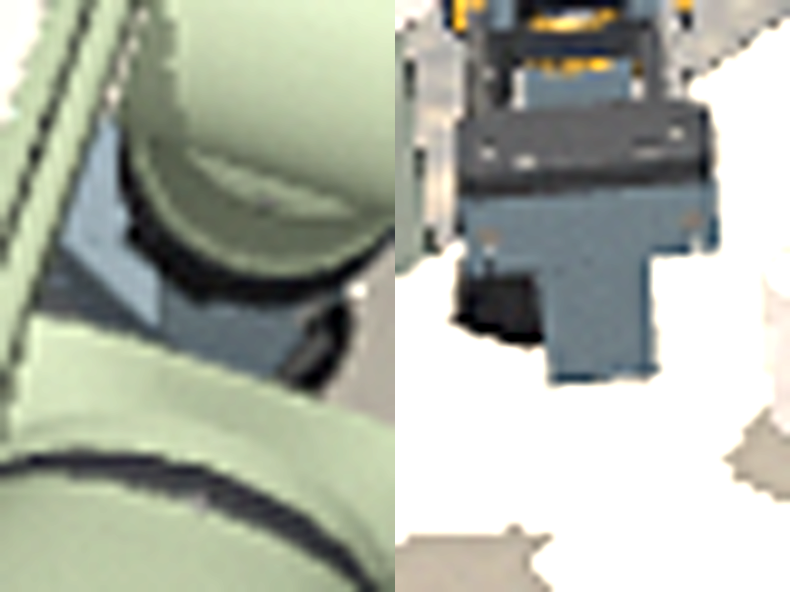

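The side view (right panel, knob at (500,310)) shows it did not pivot, since the patch held is too big. I'll set it down here in the open and regrip only the last 10 mm of the bar tip, which gives a longer lever and a smaller patch.

```bash
python3 -m pendant '{"translation":[[0,0,30],[0,0,35],[0,0,30],[0,0,20],[0,0,10],[0,0,4.5],[0,0,0],[0,0,0]],"roll":[0,0,0,0,0,0,0,0],"hand":[120,120,120,120,120,120,120,120]}'
python3 -m pendant '{"translation":[[0,0,0],[0,0,0],[0,0,0],[0,0,0],[0,0,0],[11,0,0],[11,0,4],[0,0,0]],"roll":[0,0,0,0,0,0,0,0],"hand":[45,45,45,45,45,45,45,45]}'
python3 -m pendant '{"translation":[[0,0,0],[0,0,0],[0,0,0],[0,0,0],[0,0,0],[0,0,0],[0,0,0],[0,0,0]],"roll":[0,0,0,0,0,0,0,0],"hand":[120,120,120,120,120,120,120,120]}' 3
```

```text
time_s: 19.68
ee_pos: [502.9, -163.1, 9.2]
ee_rot: [179.9, -0.1, 46.0]
force: [0.2, -1.2, -0.7]
gripper_width: 63.9
gripper_force: 3.0
time_s: 20.35
ee_pos: [518.9, -145.5, 4.0]
ee_rot: [180.0, -0.1, 46.1]
force: [-0.8, 0.3, -0.6]
gripper_width: 75.3
gripper_force: 0.0
time_s: 21.02
ee_pos: [516.9, -147.0, 4.4]
ee_rot: [-180.0, -0.0, 46.0]
force: [-0.1, 0.5, -0.1]
gripper_width: 63.9
gripper_force: 3.0
```

```bash
python3 -m pendant '{"translation":[[0,0,-5],[-3,0,-12],[-5,0,-12],[-5,0,-12],[0,0,-25],[0,0,-35],[0,0,0],[0,0,0]],"roll":[0,0,0,0,0,0,0,0],"hand":[120,120,120,120,120,120,120,120]}'
cat > hang.py <<'E'
from h import *
e=env.state(); T=e["ee_pos"]; print(T,e["gripper_width"],e["gripper_force"])
d=np.array([.695,.719])
for n in("top","side"):
    p=env.grab_frame(n); z=p["z_map"];X=np.full((400,640,3),np.nan);X[z>0]=pts(p)
    m=(p["frame"].max(2)<70)&(X[...,2]>6)&(X[...,2]<T[2]+45)&(np.hypot(X[...,0]-T[0],X[...,1]-T[1])<75)
    Y=X[m]-T; a=Y[:,:2]@d
    print(n,len(Y)); 
    for lo in range(-60,45,10):
        s=(Y[:,2]>=lo)&(Y[:,2]<lo+10)
        if s.sum()>2: print(" dz",lo,s.sum(),"along dir",a[s].min().round(),a[s].max().round())
E
python3 hang.py
```

```text
time_s: 21.68
ee_pos: [509.4, -156.8, 107.7]
ee_rot: [179.7, -0.1, 46.0]
force: [0.3, 1.0, -1.3]
gripper_width: 63.8
gripper_force: 3.0
[ 509.38628512 -156.80239942  107.69038493] 63.80337704655825 2.999912314116955
top 10
 dz -30 3 along dir -38.0 -27.0
 dz -20 7 along dir -36.0 -30.0
side 180
 dz -50 13 along dir -37.0 -11.0
 dz -40 41 along dir -52.0 -3.0
 dz -30 36 along dir -51.0 -9.0
 dz -20 50 along dir -47.0 -13.0
 dz -10 16 along dir -24.0 -9.0
 dz 0 10 along dir -21.0 13.0
 dz 20 4 along dir -20.0 11.0
 dz 30 3 along dir -19.0 12.0
 dz 40 3 along dir -19.0 12.0
```

It pivoted and the hub now hangs below. I'll fit the tilt.

```bash
cat > f2.py <<'E'
from fit import *
T=env.state()["ee_pos"]; C=cloud(T[0],T[1],75,6,T[2]-1)
for cl in([C[1]],C):
    q,c,R=fit(cl,[T[0]-15,T[1]-15,T[2]-40,46,60,90]); print(len(np.vstack(cl)),q.round(1),round(c,2),"axis",R[:,2].round(2),"bar",R[:,0].round(2),"tip",(q[:3]+R[:,2]*58-T).round(1))
E
python3 f2.py
```

```text
160 [ 483.8 -178.8   59.4   41.5   65.6  -85.3] 0.55 axis [0.31 0.27 0.91] bar [ 0.72 -0.7  -0.03] tip [-5.6 -6.9  7.2]
166 [ 483.8 -179.2   59.7   43.    64.9  -86.8] 0.59 axis [0.31 0.29 0.91] bar [ 0.72 -0.7  -0.02] tip [-5.6 -6.4  7.2]
```

```bash
python3 -m pendant '{"translation":[[0,0,12],[0,0,15],[0,0,12],[0,0,7],[0,0,3.5],[0,0,1],[0,0,0],[0,0,0]],"roll":[0,0,0,0,0,0,0,0],"hand":[120,120,120,120,120,120,120,120]}'
python3 -m pendant '{"translation":[[-4,0,0],[-4,0,0.5],[-4,0,1],[-4,0,1],[-4,0,1.5],[-3,0,1],[0,0,0],[0,0,0]],"roll":[0,0,0,0,0,0,0,0],"hand":[120,120,120,120,120,120,120,120]}'
python3 f2.py
```

```text
time_s: 22.55
ee_pos: [508.5, -156.4, 55.3]
ee_rot: [180.0, -0.0, 46.0]
force: [0.7, 0.3, -1.5]
gripper_width: 63.8
gripper_force: 3.0
time_s: 23.22
ee_pos: [492.0, -173.1, 50.2]
ee_rot: [180.0, -0.0, 46.0]
force: [-0.6, -0.5, 3.2]
gripper_width: 63.9
gripper_force: 3.0
135 [ 473.4 -192.3    4.8   46.2   72.1   87.9] 0.69 axis [0.21 0.22 0.95] bar [-0.7   0.72 -0.01] tip [-6.3 -6.3  9.8]
135 [ 473.4 -192.3    4.8   46.2   72.1   87.9] 0.69 axis [0.21 0.22 0.95] bar [-0.7   0.72 -0.01] tip [-6.3 -6.3  9.8]
```

```bash
python3 -m pendant '{"translation":[[0,0,0],[0,0,0],[0,0,0],[0,0,0],[0,0,0],[0,0,-25],[0,0,-35],[0,0,-35]],"roll":[0,0,0,0,0,0,0,0],"hand":[40,40,40,40,40,40,40,40]}'
python3 -m pendant '{"translation":[[0,0,0],[0,0,0],[0,0,0],[0,0,0],[0,0,0],[0,0,0],[0,0,0],[0,0,0]],"roll":[-0.12,-0.12,-0.12,-0.12,-0.12,-0.12,-0.12,-0.12],"hand":[0,0,0,0,0,0,0,0]}'
python3 -m pendant '{"translation":[[0,0,0],[0,0,0],[0,0,0],[0,0,0],[0,0,0],[0,0,0],[0,0,0],[0,0,0]],"roll":[-0.12,-0.12,-0.12,-0.12,-0.12,-0.011,0,0],"hand":[0,0,0,0,0,0,0,0]}'
python3 - <<'E'
from fit import *
e=env.state(); T=e["ee_pos"]; print(T,e["ee_rot"])
C=cloud(480,-185,60,5,68); print([len(c) for c in C])
P=np.vstack(C); print(P.max(0))
def f(cl):
    P=np.vstack(cl)
    r=least_squares(lambda q:sdf((P-[q[0],q[1],0])@Rn.from_euler("z",q[2],degrees=True).as_matrix()),[480,-186,136],loss="soft_l1",x_scale=[3,3,5]); return r.x.round(1),r.cost/len(P)
for cl in([C[0]],[C[1]],C):
    if sum(map(len,cl))>20: print(f(cl)); q,c,R=fit(cl,[476,-189,0,46,85,90]); print(q.round(1),c,R[:,2].round(2))
E
```

```text
time_s: 23.98
ee_pos: [491.2, -172.4, 145.1]
ee_rot: [-179.8, 0.1, 46.0]
force: [0.9, -0.4, -0.4]
gripper_width: 76.7
gripper_force: 0.0
time_s: 24.65
ee_pos: [492.0, -172.7, 144.8]
ee_rot: [-180.0, -0.0, 101.3]
force: [-0.4, 0.0, 0.5]
gripper_width: 91.1
gripper_force: 0.0
time_s: 25.32
ee_pos: [492.0, -172.7, 144.9]
ee_rot: [180.0, -0.0, 135.9]
force: [-0.2, -0.4, 0.2]
gripper_width: 91.1
gripper_force: 0.0
[ 492.03744415 -172.74393776  144.85163698] [ 1.79996228e+02 -1.14939363e-02  1.35867057e+02]
[16, 191]
[ 502.14661187 -170.96220473   60.09559922]
(array([ 472.6, -193.1,  136.4]), np.float64(0.6864364847519199))
[ 4.723e+02 -1.930e+02 -4.000e-01  2.010e+01  8.780e+01  1.124e+02] 0.6439094161687293 [0.04 0.01 1.  ]
(array([ 472.8, -193. ,  136.3]), np.float64(0.7181526618089558))
[ 4.724e+02 -1.929e+02 -4.000e-01  1.960e+01  8.780e+01  1.128e+02] 0.6754250330894908 [0.04 0.01 1.  ]
```

The knob is upright again at (472.7,-193.0), bar at 136°. I grip it across the bar, harder this time.

```bash
python3 -m pendant '{"translation":[[0,-14,0],[0,-14,0],[0,0,25],[0,0,25],[0,0,25],[0,0,20],[0,0,13],[0,0,8]],"roll":[0,0,0,0,0,0,0,0],"hand":[0,0,0,0,0,0,0,0]}'
python3 -m pendant '{"translation":[[0,0,0],[0,0,0],[0,0,0],[0,0,0],[0,0,0],[0,0,0],[0,0,0],[0,0,0]],"roll":[0,0,0,0,0,0,0,0],"hand":[255,255,255,255,255,255,255,255]}' 55
python3 -m pendant '{"translation":[[0,0,0],[0,0,0],[0,0,0],[0,0,0],[0,0,0],[0,0,-5],[0,0,-10],[0,0,0]],"roll":[0,0,0,0,0,0,0,0],"hand":[255,255,255,255,255,255,255,255]}'
python3 - <<'E'
from h import *
from scipy.optimize import least_squares
e=env.state(); T=e["ee_pos"]; print(T,e["gripper_width"],e["force"])
for n in("top","side"):
    p=env.grab_frame(n); z=p["z_map"];X=np.full((400,640,3),np.nan);X[z>0]=pts(p)
    g=p["frame"].astype(float).mean(2)
    m=(X[...,2]>86)&(X[...,2]<101)&(np.hypot(X[...,0]-555,X[...,1])<17); Y=X[m]; print(n,"tang",len(Y),Y.mean(0),cv2.minAreaRect(Y[:,:2].astype(np.float32)) if len(Y)>3 else 0)
    # disc: fit circle r (free) brightness step on plane z=80
    gg=cv2.GaussianBlur(g.astype(np.float32),(3,3),0)
    th=np.radians(np.r_[0:50:5,130:361:5])-np.pi/2*0
    def S(c,r):
        W=np.stack([c[0]+r*np.sin(th),c[1]-r*np.cos(th),np.full(len(th),80.)],1); uv=proj(p,W).astype(np.float32)
        return cv2.remap(gg,uv[:,:1],uv[:,1:],cv2.INTER_LINEAR).ravel()
    best=max(((np.median(S((x,y),r+3)-S((x,y),r-3)),x,y,r) for x in np.arange(549,560,.5) for y in np.arange(-6,6,.5) for r in (25,26,27)),key=lambda t:t[0]); print("disc",best)
    m=(p["frame"].max(2)<70)&(X[...,2]>T[2]-27)&(X[...,2]<T[2]-5)&(np.hypot(X[...,0]-T[0],X[...,1]-T[1])<34); Y=X[m]
    if len(Y)>8: print("hub-TCP",least_squares(lambda c:np.hypot(Y[:,0]-c[0],Y[:,1]-c[1])-24,T[:2],loss="soft_l1").x-T[:2],len(Y))
E
```

```text
time_s: 26.08
ee_pos: [471.0, -193.1, 27.3]
ee_rot: [-179.9, -0.2, 136.0]
force: [0.6, -0.1, 0.1]
gripper_width: 91.3
gripper_force: 0.0
time_s: 26.75
ee_pos: [472.7, -193.0, 29.2]
ee_rot: [180.0, 0.0, 136.0]
force: [0.1, 0.1, 0.3]
gripper_width: 40.8
gripper_force: 0.0
time_s: 27.42
ee_pos: [473.8, -193.5, 45.7]
ee_rot: [179.9, 0.2, 136.0]
force: [-0.2, -0.3, -1.6]
gripper_width: 13.9
gripper_force: 55.0
[ 473.79507308 -193.48516628   45.74990009] 13.877144187050172 [-0.24689583 -0.32123799 -1.62947268]
top tang 19 [554.62689152   1.96257151  94.35437625] ((554.9083251953125, 1.9107780456542969), (8.97647762298584, 16.102853775024414), 76.98765563964844)
disc (np.float32(16.889954), np.float64(556.0), np.float64(-5.5), 25)
side tang 19 [554.73975884  -1.55479859  91.70080272] ((555.080810546875, -0.5351147651672363), (10.812020301818848, 18.585681915283203), 77.35008239746094)
disc (np.float32(18.007294), np.float64(559.0), np.float64(-6.0), 27)
hub-TCP [-1.07882479 -0.77028486] 63
```

The tang centre is about (555,0.3) at -13° in both cameras. Lift, turn to 167° and carry over more smoothly, checking the grip on the way.

```bash
python3 -m pendant '{"translation":[[0,0,-15],[0,0,-25],[0,0,-30],[0,0,-25],[0,0,-15],[0,0,0],[0,0,0],[0,0,0]],"roll":[0,0,0,-0.09,-0.1,-0.12,-0.12,-0.111],"hand":[255,255,255,255,255,255,255,255]}'
python3 -m pendant '{"translation":[[-2,13,0],[-4,22,0],[-5,26,0],[-5,26,0],[-5,26,0],[-5,26,0],[-4,26,0],[-4,22,0]],"roll":[0,0,0,0,0,0,0,0],"hand":[255,255,255,255,255,255,255,255]}'
python3 -m pendant '{"translation":[[-2,13,0],[-1,7.2,0],[0,0,0],[0,0,0],[0,0,0],[0,0,0],[0,0,0],[0,0,0]],"roll":[0,0,0,0,0,0,0,0],"hand":[255,255,255,255,255,255,255,255]}'
python3 - <<'E'
from h import *
from scipy.optimize import least_squares
e=env.state(); T=e["ee_pos"]; print(T,e["gripper_width"],e["force"])
p=env.grab_frame("side"); z=p["z_map"];X=np.full((400,640,3),np.nan);X[z>0]=pts(p)
m=(p["frame"].max(2)<70)&(X[...,2]>T[2]-40)&(X[...,2]<T[2]-5)&(np.hypot(X[...,0]-T[0],X[...,1]-T[1])<34); Y=X[m]; print(len(Y),Y.min(0)-T)
Y=Y[Y[:,2]>T[2]-27]; print("hub-TCP",least_squares(lambda c:np.hypot(Y[:,0]-c[0],Y[:,1]-c[1])-24,T[:2],loss="soft_l1").x-T[:2])
E
```

```text
time_s: 28.18
ee_pos: [472.5, -192.9, 154.3]
ee_rot: [-180.0, 0.0, 167.3]
force: [0.7, -0.1, -1.5]
gripper_width: 13.7
gripper_force: 55.0
time_s: 28.85
ee_pos: [548.0, -16.7, 153.7]
ee_rot: [180.0, -0.0, 167.0]
force: [0.1, 0.9, -1.1]
gripper_width: 13.5
gripper_force: 55.0
time_s: 29.52
ee_pos: [555.1, -0.0, 154.0]
ee_rot: [180.0, 0.0, 166.9]
force: [0.3, -0.2, -1.4]
gripper_width: 14.0
gripper_force: 55.0
[ 5.55087055e+02 -4.57445177e-02  1.54037335e+02] 13.96936535834329 [ 0.34385734 -0.20657176 -1.36899454]
69 [-15.46615652 -27.66021638 -27.65923104]
hub-TCP [-0.80712652 -1.24467042]
```

```bash
python3 -m pendant '{"translation":[[0,0.5,10],[0,0,10],[0,0,4],[0,0,2],[0,0,2],[0,0,1],[0,0,0],[0,0,0]],"roll":[0,0,0,0,0,0,0,0],"hand":[255,255,255,255,255,255,255,255]}'
python3 -m pendant '{"translation":[[0,0,1],[0,0,1],[0,0,1],[0,0,1],[0,0,0],[0,0,0],[0,0,0],[0,0,0]],"roll":[0,0,0,0,0,0,0,0],"hand":[255,255,255,255,255,255,255,255]}'
```

```text
time_s: 30.23
ee_pos: [555.6, 1.1, 125.1]
ee_rot: [180.0, 0.0, 167.0]
force: [-0.1, -0.9, -0.5]
gripper_width: 13.6
gripper_force: 55.0
time_s: 30.9
ee_pos: [555.0, 1.2, 120.8]
ee_rot: [-180.0, -0.0, 167.0]
force: [-1.9, 0.4, -1.0]
gripper_width: 13.6
gripper_force: 55.0
```

```bash
python3 -m pendant '{"translation":[[0,0,1.5],[0,0,1.5],[0,0,1.5],[0,0,1.5],[0,0,1],[0,0,0],[0,0,0],[0,0,0]],"roll":[0,0,0,0,0,0,0,0],"hand":[255,255,255,255,255,255,255,255]}'
python3 -m pendant '{"translation":[[0,0,1],[0,0,1],[0,0,1],[0,0,1],[0,0,0.5],[0,0,0],[0,0,0],[0,0,0]],"roll":[0,0,0,0,0,0,0,0],"hand":[255,255,255,255,255,255,255,255]}'
```

```text
time_s: 31.57
ee_pos: [554.7, 1.2, 113.5]
ee_rot: [-180.0, -0.1, 167.0]
force: [-4.0, 0.2, -2.7]
gripper_width: 13.7
gripper_force: 55.0
time_s: 32.23
ee_pos: [554.8, 1.2, 109.3]
ee_rot: [180.0, -0.1, 167.0]
force: [-5.3, 0.8, -0.5]
gripper_width: 13.6
gripper_force: 55.0
```

```bash
python3 -m pendant '{"translation":[[0.7,0,0],[0,0,0.5],[0,0,0.5],[0,0,0.5],[0,0,0.5],[0,0,0],[0,0,0],[0,0,0]],"roll":[0,0,0,0,0,0,0,0],"hand":[255,255,255,255,255,255,255,255]}'
```

```text
time_s: 32.9
ee_pos: [554.7, 1.3, 108.7]
ee_rot: [180.0, 0.0, 167.0]
force: [-6.0, 1.6, 6.8]
gripper_width: 13.6
gripper_force: 55.0
```

Bottomed at TCP z 108.7 with +6.8 N, so the knob is home. Next I turn it clockwise.

```bash
python3 -m pendant '{"translation":[[0.5,0,-0.5],[0,0,0],[0,0,0],[0,0,0],[0,0,0],[0,0,0],[0,0,0],[0,0,0]],"roll":[0,0.06,0.06,0.06,0.06,0.06,0.06,0.06],"hand":[255,255,255,255,255,255,255,255]}'
python3 -m pendant '{"translation":[[0,0,0],[0,0,0],[0,0,0],[0,0,0],[0,0,0],[0,0,0],[0,0,0],[0,0,0]],"roll":[0.06,0.06,0.06,0.06,0.06,0.06,0.06,0],"hand":[255,255,255,255,255,255,255,255]}'
python3 - <<'E'
from h import *
e=env.state(); print(e["torque"],e["ee_pos"])
for n in("top","side"):
    p=env.grab_frame(n)
    for r in env.regions_of(p,"drawer"):
        X=pts(p,r["pixels"]); print(n,round(r["score"],2),X.min(0).round(),X.max(0).round(),np.median(X,0).round())
E
```

```text
time_s: 33.57
ee_pos: [554.5, 1.9, 108.8]
ee_rot: [179.9, 0.0, 142.8]
force: [-5.0, 2.0, 4.8]
gripper_width: 13.7
gripper_force: 55.0
time_s: 34.23
ee_pos: [554.2, 1.6, 108.7]
ee_rot: [180.0, -0.0, 118.8]
force: [-5.9, 2.2, 4.7]
gripper_width: 13.9
gripper_force: 55.0
[ 0.25018634  1.18842061 -0.04766323] [554.2350145    1.64944577 108.73372373]
side 0.87 [425. -45.  16.] [452. 138.  73.] [433.  25.  50.]
```

The drawer has sprung out (its front moved from x about 469 to about 425). I release and rise.

```bash
python3 -m pendant '{"translation":[[0,0,0],[0,0,0],[0,0,0],[0,0,0],[0,0,0],[0,0,-6],[0,0,-15],[0,0,-25]],"roll":[0,0,0,0,0,0,0,0],"hand":[140,140,140,140,140,140,140,140]}'
python3 -m pendant '{"translation":[[0,0,-35],[0,0,-35],[0,-35,0],[0,-35,0],[0,-35,0],[0,-35,0],[0,-35,0],[0,0,0]],"roll":[0,0,0,0,0,0,0,0],"hand":[140,140,140,140,140,140,140,140]}'
python3 - <<'E'
from h import *
e=env.state(); print(e["ee_pos"])
H=[]
for n in("top","side"):
    p=env.grab_frame(n); z=p["z_map"];X=np.full((400,640,3),np.nan);X[z>0]=pts(p)
    m=(p["frame"].max(2)<70)&(X[...,2]>84)&(X[...,2]<150)&(np.hypot(X[...,0]-554,X[...,1])<40)&(X[...,1]<28); Y=X[m]; print(n,len(Y),Y.max(0).round(1),Y.mean(0).round(1),"top z",np.percentile(Y[:,2],[80,95]))
    m=(X[...,2]>97)&(X[...,2]<106)&(abs(X[...,0]-558)<18)&(X[...,1]>28)&(X[...,1]<85); Y=X[m]; print("hood y",Y[:,1].min(),Y[:,1].max())
    m=(X[...,2]>108)&(X[...,2]<120)&(abs(X[...,0]-558)<30)&(X[...,1]>50)&(X[...,1]<110); Y=X[m]; print("tab y",Y.min(0),Y.max(0),np.median(Y,0))
    for l in("spice_a","honey_jar","drawer"):
        for r in env.regions_of(p,l):
            Y=pts(p,r["pixels"]); print(l,round(r["score"],2),Y.min(0).round(),np.median(Y,0).round())
    u,v=proj(p,[540,20,80])[0].astype(int)
    H.append(cv2.resize(cv2.cvtColor(p["frame"],cv2.COLOR_RGB2BGR)[v-45:v+45,u-30:u+30],(390,585),interpolation=cv2.INTER_CUBIC)); print(u,v)
cv2.imwrite("pics/j.png",np.hstack(H))
E
```

```text
time_s: 35.1
ee_pos: [552.8, 1.3, 152.6]
ee_rot: [-179.8, -0.1, 118.9]
force: [-0.3, 0.9, 0.9]
gripper_width: 41.1
gripper_force: 0.0
time_s: 35.77
ee_pos: [395.8, -84.6, 224.3]
ee_rot: [-179.8, -0.0, 118.7]
force: [-0.5, 0.6, 0.2]
gripper_width: 41.5
gripper_force: 0.0
[395.81891952 -84.5786993  224.28390877]
top 216 [579.6  26.  141.9] [ 5.529e+02 -1.000e-01  1.204e+02] top z [136.25454287 139.45030416]
hood y 34.52887882822696 72.16650579575764
tab y [537.30844446  71.26905598 108.77316505] [580.70988373  77.06384824 119.88649429] [559.19425428  73.90148794 114.86501422]
spice_a 0.59 [422. 295.  -5.] [441. 308. 101.]
honey_jar 0.57 [544. 268.  -4.] [574. 296. 104.]
honey_jar 0.34 [535.  29.  75.] [556.  56. 102.]
honey_jar 0.22 [422.  11.  -6.] [457.  76.  25.]
drawer 0.56 [367. -23.  -6.] [457.  76.  25.]
drawer 0.32 [533. -28.  78.] [551.   0. 119.]
290 214
side 184 [577.6  27.  141.8] [561.5  -9.2 111.7] top z [134.72140814 138.07744633]
hood y 31.91178442314117 76.26134162817164
tab y [536.35119866  68.18930198 108.32459189] [577.98993363  76.69215949 118.57231373] [556.46500476  71.94772968 113.59916801]
spice_a 0.64 [ 353. -327.   -1.] [ 457. -312.   68.]
spice_a 0.52 [345. 291.  -4.] [451. 303.  61.]
honey_jar 0.81 [545. 263.   1.] [593. 281.  76.]
drawer 0.67 [399. -44.   2.] [434.  43.  49.]
drawer 0.46 [ 358. -325.   -4.] [573.  12.  71.]
338 192
```

View pics/j.png

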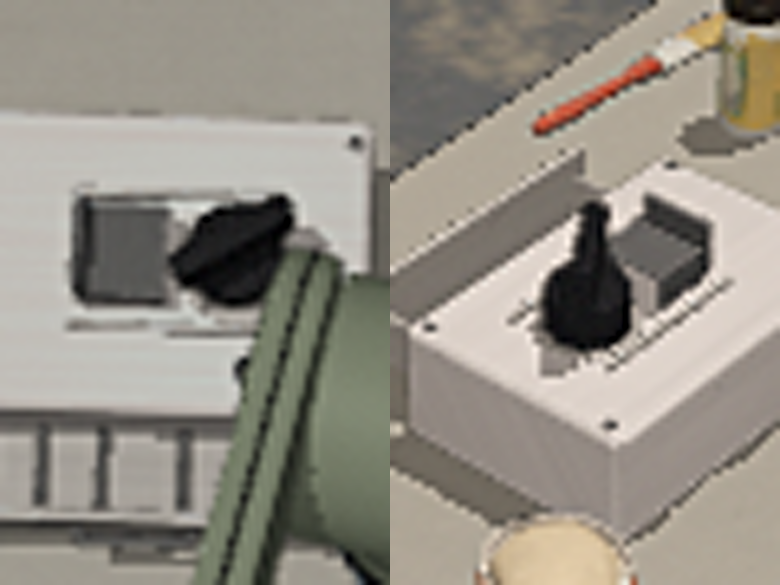

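The right panel shows the knob home at (590,280): its top is at about 138 mm, as it should be. The drawer is out at the left. The cover reads about 50–54 mm, which is marginal, so I push it on to its stop.

```bash
python3 -m pendant '{"translation":[[0,0,0],[0,0,0],[0,0,0],[0,0,0],[0,0,0],[0,0,0],[0,0,0],[0,0,0]],"roll":[-0.113,-0.113,-0.113,-0.113,-0.113,-0.113,-0.113,-0.113],"hand":[255,255,255,255,255,255,255,255]}' 20
python3 -m pendant '{"translation":[[0,0,0],[0,0,0],[-25.7,25,0],[-25.7,25,0],[-25.7,25,0],[-25.7,25,0],[-25.7,25,0],[-25.7,25,0]],"roll":[-0.115,0,0,0,0,0,0,0],"hand":[255,255,255,255,255,255,255,255]}'
python3 -m pendant '{"translation":[[0,0,0],[0,0,25],[0,0,25],[0,0,20],[0,0,10],[0,0,0],[0,0,0],[0,0,0]],"roll":[0,0,0,0,0,0,0,0],"hand":[255,255,255,255,255,255,255,255]}'
```

```text
time_s: 36.83
ee_pos: [401.6, -82.8, 223.7]
ee_rot: [180.0, -0.0, 171.0]
force: [-0.6, -0.2, -0.9]
gripper_width: 0.5
gripper_force: 0.0
time_s: 37.5
ee_pos: [563.6, 61.2, 223.6]
ee_rot: [-180.0, -0.0, 177.1]
force: [0.7, -0.9, 0.1]
gripper_width: 0.5
gripper_force: 0.0
time_s: 38.17
ee_pos: [563.2, 59.4, 145.3]
ee_rot: [180.0, 0.1, 177.2]
force: [-0.0, -1.0, 0.5]
gripper_width: 0.2
gripper_force: 0.0
```

```bash
python3 -m pendant '{"translation":[[5,-2.5,5],[0,0,10],[0,0,10],[0,0,7],[0,0,5],[0,0,0],[0,0,0],[0,0,0]],"roll":[0,0,0,0,0,0,0,0],"hand":[255,255,255,255,255,255,255,255]}'
python3 -m pendant '{"translation":[[0,2,0],[0,2,0],[0,1,0],[0,1,0],[0,1,0],[0,1,0],[0,1,0],[0,0,0]],"roll":[0,0,0,0,0,0,0,0],"hand":[255,255,255,255,255,255,255,255]}'
```

```text
time_s: 38.83
ee_pos: [557.4, 57.1, 107.1]
ee_rot: [180.0, 0.0, 177.3]
force: [0.4, 1.1, 0.2]
gripper_width: 0.6
gripper_force: 0.0
time_s: 39.5
ee_pos: [557.6, 66.1, 107.1]
ee_rot: [180.0, 0.0, 177.3]
force: [0.1, -1.5, 1.1]
gripper_width: 0.1
gripper_force: 0.6
```

```bash
python3 -m pendant '{"translation":[[0,0.5,0],[0,0.5,0],[0,0.5,0],[0,0.5,0],[0,0.5,0],[0,0,0],[0,0,0],[0,0,0]],"roll":[0,0,0,0,0,0,0,0],"hand":[255,255,255,255,255,255,255,255]}'
python3 -m pendant '{"translation":[[0,0.5,0],[0,0.5,0],[0,0.5,0],[0,0.5,0],[0,0,0],[0,0,0],[0,0,0],[0,0,0]],"roll":[0,0,0,0,0,0,0,0],"hand":[255,255,255,255,255,255,255,255]}'
```

```text
time_s: 40.17
ee_pos: [557.6, 68.7, 106.9]
ee_rot: [180.0, 0.0, 177.3]
force: [0.5, -1.8, 1.0]
gripper_width: 0.4
gripper_force: 0.5
time_s: 40.83
ee_pos: [557.7, 69.0, 106.9]
ee_rot: [-179.8, 0.0, 177.3]
force: [0.7, -6.8, 1.1]
gripper_width: 0.7
gripper_force: 3.5
```

The force rose to 6.8 N, so the cover is at its end stop. I retreat and verify.

```bash
python3 -m pendant '{"translation":[[0,-6,0],[0,0,-15],[0,0,-30],[0,0,-35],[0,0,-35],[0,35,0],[0,35,0],[0,35,0]],"roll":[0,0,0,0,0,0,0,0],"hand":[255,255,255,255,255,255,255,255]}'
python3 -m pendant '{"translation":[[0,25,0],[0,0,0],[0,0,0],[0,0,0],[0,0,0],[0,0,0],[0,0,0],[0,0,0]],"roll":[0,0,0,0,0,0,0,0],"hand":[255,255,255,255,255,255,255,255]}'
python3 - <<'E'
from h import *
e=env.state(); print(e["time_s"],e["ee_pos"],e["force"])
for n in("top","side"):
    p=env.grab_frame(n); z=p["z_map"];X=np.full((400,640,3),np.nan);X[z>0]=pts(p)
    m=(p["frame"].max(2)<70)&(X[...,2]>84)&(X[...,2]<160)&(np.hypot(X[...,0]-554,X[...,1])<40)&(X[...,1]<28); Y=X[m]; print(n,"knob",len(Y),np.percentile(Y[:,2],[80,95]))
    m=(X[...,2]>108)&(X[...,2]<120)&(abs(X[...,0]-558)<30)&(X[...,1]>50)&(X[...,1]<110); Y=X[m]; print("tab",np.median(Y,0) if len(Y) else 0)
    for l in("spice_a","honey_jar","drawer"):
        for r in env.regions_of(p,l):
            Y=pts(p,r["pixels"]); print(l,round(r["score"],2),Y.min(0).round(),Y.max(0).round())
E
```

```text
time_s: 41.5
ee_pos: [562.3, 170.8, 222.8]
ee_rot: [179.9, 0.0, 177.2]
force: [0.2, 0.7, -0.0]
gripper_width: 0.4
gripper_force: 0.0
time_s: 42.17
ee_pos: [563.7, 193.7, 222.1]
ee_rot: [180.0, 0.0, 177.2]
force: [0.2, -0.6, -0.9]
gripper_width: 0.7
gripper_force: 0.0
42.1667 [563.67208817 193.694415   222.08251647] [ 0.19639823 -0.64797084 -0.86133288]
top knob 226 [136.5920396  138.80032719]
tab [562.01936787  79.71418249 115.4643234 ]
spice_a 0.49 [ 422. -321.   -6.] [ 468. -277.  111.]
honey_jar 0.64 [446. 149. 106.] [602. 336. 633.]
drawer 0.97 [422. -38.  -7.] [487. 151.  74.]
side knob 189 [134.90254831 138.70651926]
tab [557.37099084  78.07290408 112.97906392]
spice_a 0.9 [ 335. -328.   -6.] [ 469. -198.  109.]
spice_a 0.82 [424. 290.   3.] [465. 332. 108.]
honey_jar 0.56 [452. 262.  -5.] [621. 511. 114.]
honey_jar 0.42 [363. -70.  -2.] [637. 200. 139.]
drawer 0.49 [490. -34.  74.] [579.  69. 142.]
```

```bash
python3 -c "
from workcell import env
print(env.job_done())"
```

```text
the job is handed in; nothing more can be done
None
```

I've handed the job in at about 42 s: the cover is pushed to its end stop, the T-knob is home on the spindle and turned clockwise, the drawer is sprung out, and the jars are where they stood. The knob slipped out of the gripper once on the way and fell onto the table, and I stood it back up before fitting it.

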